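# Set the rest's tilt and lean the fallen display board back on it

## Task

The bracelet display board has fallen on its face in front of its tilting rest. Turn the rest's tilt knob until the pointer is at the zero mark, and set the board up again: lower edge on the table close in front of the rest's toe, square to the rest and in the middle of it, leaning back on the backrest with its pegs to the front. Do not shift or knock over the other things on the bench.

Things in the scene. Friction and masses are not known exactly. Their poses are not given: they have to be found in the camera images.
- board: wooden board 140 wide (y) x 130 high (z) x 12 mm (x), 0.2-0.4 kg. Origin: middle of its lower edge, mid-thickness; z up the board, -x the felt face. Two pegs, 14 mm diameter, 36 long, stick out to -x at z 105, y +-50 mm. It starts face down: lower edge on the table towards the rest, propped on its peg tips, plane 20 degrees to the table, top edge's underside 45 mm high
- board_top (a point): middle of the board's top edge, 130 mm up the board from its origin
- peg_tips (a point): point midway between the two peg tips, at board x = -42, z = 105 mm
- rest: fixed rest. Origin: middle of its toe (front lower edge of its wooden base) on the table; -x is its front, z up. Base: x 0 to 100, 120 wide, 14 mm high; its front stops the board's lower edge. Backrest panel 100 wide x 90 x 8 mm, hinged at x 6, z 14 mm, leans to +x, 20 degrees off vertical at zero. Knob housing 90 x 90 x 40 mm high, centre x 20, y -185; 14 mm high bar joins it
- knob_grip (a point): on the knob's vertical axis, 65 mm above the table, mid-height of its bar grip. The knob: disc of radius 32, 10 mm high, on it a bar 50 long x 14 wide x 26 mm high (top 76 mm above the table) with a white pointer line on the end that points
- tilt_knob (a joint): angle of the tilt knob (rad): 0 with its pointer at the zero mark (long thick white tick at the rest's front, -x), the bar then along the rest's x; grows clockwise from above. Range -1.6 to 1.6. Stiff, stays where left. Each rad leans the backrest 0.25 rad farther back
- spool: black thread spool standing up, radius 24, height 60 mm; origin at the centre of its foot. Leave alone
- bangle: marble-white bangle lying flat, outer radius 37, height 14 mm; origin at the centre of its underside. Leave alone
- ring_box: small red gift box, 55 x 55 x 42 mm high; origin under its centre. Leave alone
- jar: closed amber jar, radius 30, height 75 mm; origin at the centre of its foot. Leave alone
- calculator: pocket calculator lying flat, 135 (x) x 82 (y) x 20 mm; origin under its centre. Leave alone
- stone: domed stone, radius 43, height 47 mm; origin under its centre. Leave alone
Things that resemble listed ones, but are neither listed nor needed, are in the scene too. What is meant by the board is not orange or turquoise, and is the smaller of those in its own colour.

How it is judged:
At the end, for the whole second after the job is handed in: Knob within 0.12 rad of zero; board at rest, lower edge on the table, its mid-thickness at most 35 mm before the toe, within 25 mm of the middle, square within 0.15 rad, leaning back 14 to 37 degrees on the rest, pegs to the front (value of joint tilt_knob between -0.12 and 0.12 rad and angle between board's own z axis and vertical between 0.24 and 0.65 rad and x of board_top in the frame of rest above 0.005 m and x of peg_tips in the frame of rest below 0.02 m and height (world z) of board_top above 0.1 m and height (world z) of board below 0.012 m and x of board in the frame of rest between -0.035 and 0 m and y of board in the frame of rest between -0.025 and 0.025 m and angle between the y axis of board and the y axis of rest, either way round below 0.15 rad and contact force between board and rest above 0.1 N and linear speed of board below 0.02 m/s); the robot touches nothing.
It fails at once if another thing on the bench is shifted by more than 30 mm or knocked over (distance of any of spool, bangle, ring_box, jar, calculator, stone from where it was at the start of the episode above 0.03 m or angle between any of spool, bangle, ring_box, jar's own z axis and vertical above 0.5 rad).
It also fails if it takes over 72 s, if anything falls off the work surface, if the arm or the gripper's body presses on something with over 40 N, if the wrist force passes 120 N, or if a joint passes its speed limit or range.

## Robot

A 6-joint arm with a two-finger parallel gripper is mounted at the origin on the work surface. World frame = base frame: x ahead of the robot, y to its left, z up, the work surface at z = 0. Lengths are in m, angles in rad, forces in N, time in s.
With the tool pointing down it reaches from about 0.35 to 0.725 m from the base axis. Payload 4.3 kg.
Tool frame: the origin (TCP) lies midway between the tips of the shut fingers; the grasp point (between the pads) lies bot.grip_depth behind it (bot.grip_depth is the distance from the TCP to the grasp point, in m); z points along the fingers, y is the line along which they close (so a half turn about z gives the same grasp; the last joint's range is limited). The gripper opens to 85 mm and grips with 20 to 120 N. Pads are 22 mm wide; open, the fingers measure 114 mm over their backs; the gripper's body (76 mm by 85 mm) begins 54 mm behind the grasp point. The pads swing forward as they close: fully open they stand 13 mm farther back than shut.
Start: joints at [1.132, 0.377, 0.081, 1.274, 0, 1.46], TCP at [0.186, 0.544, 0.206] pointing down, gripper open.
Joint ranges: [-2.72, 2.72], [-0.84, 1.66], [-1.02, 1.22], [-1.77, 2.12], [-1.37, 1.28], [-3.14, 3.14]. Speed limits (rad/s): [2.57, 2.57, 3.14, 3.14, 3.14, 3.14].

## Interface

Orientations are given as a unit quaternion [w, x, y, z].
In Python, from plant import bot, cams, job gives the robot as it stands. Calls block until the motion is done:
- bot.goto(position, orientation): joint-space move of the TCP to a pose.
- bot.move_straight(position, ori=None, velocity=0.15, guard=None): straight line of the TCP; ori=None keeps the orientation; velocity is the mean speed in m/s. With guard (N) it stops when the force on the tool has changed by that much, and returns True; else False.
- bot.set_joints(angles): joint-space move.
- bot.gripper_open() and bot.grab(effort=None): open the fingers fully, or close them until they stop; effort is the grip in N (None keeps the last).
- bot.dwell(seconds).
- bot.ik(position, orientation): joint angles nearest the present ones, or None.
- cams.grab_frame(name): name is "scene" or "top"; returns the picture (400x640x3 uint8, blue, green, red); there is no depth.
- cams.camera_params(name): a dict with "fx", "fy", "cx", "cy" (pixels), "extrinsics" (4x4, takes a point from world to camera coordinates). Camera axes: x right, y down, z forward; pixel columns grow to the right and rows downward; lengths in m; the calibration is good to about 2 mm. A picture is of the moment at which its call begins. camera_params takes no time and is no camera call.
A pose or a line that the arm cannot do raises bot.MotionError and nothing moves.
- job.hand_in(): hands the job in; it is judged then, once.
Readings, each from a call of its own:
- bot.get_time_s(): time.
- bot.get_joint_positions(): joint angles.
- bot.get_qvel(): joint speeds.
- bot.get_tau(): joint torques, N m.
- bot.get_position(): TCP position.
- bot.get_ee_rot(): TCP orientation.
- bot.get_ft_force(): force on the tool from outside, world axes, zero at the start.
- bot.get_wrist_torque(): the same for the moment, N m.
- bot.get_gripper_width(): opening from 0.0 (shut) to 1.0 (fully open).
- bot.get_finger_force(): force on a finger pad.
Only numpy, scipy, OpenCV 4.12 (cv2) and the standard library are available. Lean on these libraries where they do the work, as an engineer would, in place of code of your own. Each camera call takes 0.05 s, during which the arm holds its last target. There are 200 camera calls.

## Working session

There is one attempt and no reset: what is moved stays moved. The work goes in short steps, each a Python script; the robot and the scene stay as the last script left them, time stands still between calls to the robot, and variables do not carry over. Pictures are saved under pics/ and viewed, at most 10 in all, crops included, and the job is handed in when it is done.

```bash
mkdir -p pics; ls
python3 - <<'E'
from plant import bot,cams
import cv2,numpy as np
for n in("top","scene"):
    cv2.imwrite(f"pics/{n}0.png",cams.grab_frame(n))
    p=cams.camera_params(n); print(n,p["fx"],p["fy"],p["cx"],p["cy"]);print(np.round(p["extrinsics"],4))
print(bot.grip_depth,bot.get_position(),bot.get_ee_rot(),bot.get_time_s())
E
```

```text
pics
top 395.4986173771649 395.4986173771649 325.40969208084465 202.14461213272685
[[ 0.0252 -0.9996 -0.0082  0.0071]
 [-0.9922 -0.024  -0.1223  0.446 ]
 [ 0.1221  0.0112 -0.9925  1.3061]
 [ 0.      0.      0.      1.    ]]
scene 422.6591233653868 422.6591233653868 322.09050308147664 207.21107507429133
[[ 0.8119  0.5838 -0.0055 -0.3945]
 [ 0.3312 -0.4683 -0.8192 -0.1041]
 [-0.4808  0.6633 -0.5735  1.6492]
 [ 0.      0.      0.      1.    ]]
0.0187 [0.18539703 0.54362048 0.2050704 ] [-2.37205352e-04  1.63636871e-01  9.86520224e-01 -8.75640148e-04] 0.1
```

View pics/top0.png

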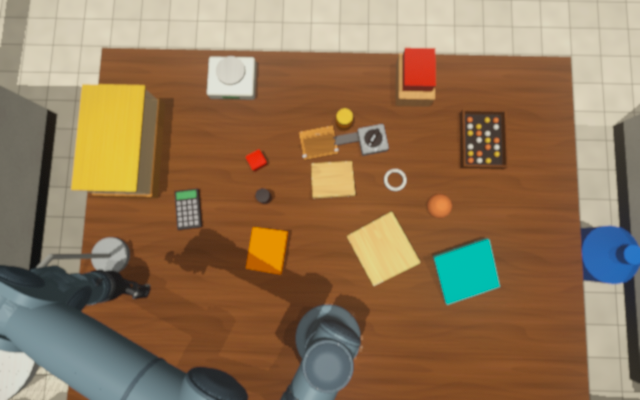

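View pics/scene0.png

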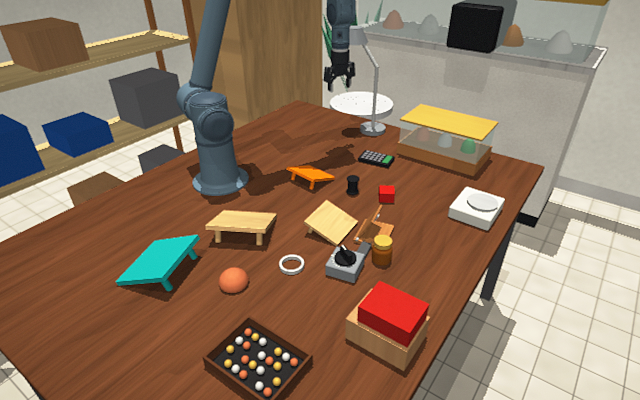

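Top view: the small pale board is at about (333,180), the rest at (318,143) and the knob housing at (373,139). The jar is at (345,118), the bangle at (395,180), the spool at (263,196) and the ring box at (257,160). I'll enlarge crops of the first two.

Run:
```python
import cv2
a=cv2.imread("pics/top0.png")[100:205,290:410]; b=cv2.imread("pics/scene0.png")[175:285,285:405]
cv2.imwrite("pics/topc.png",cv2.resize(a,None,fx=6,fy=5.7,interpolation=3) if 0 else cv2.resize(a,None,fx=5.5,fy=5.5,interpolation=2))
cv2.imwrite("pics/scenec.png",cv2.resize(b,None,fx=5,fy=5,interpolation=2))
```

```text
(no output)
```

View pics/topc.png

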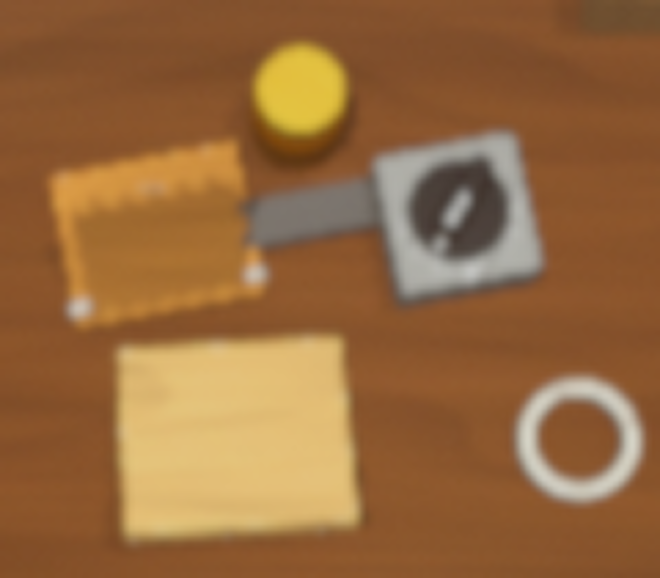

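View pics/scenec.png

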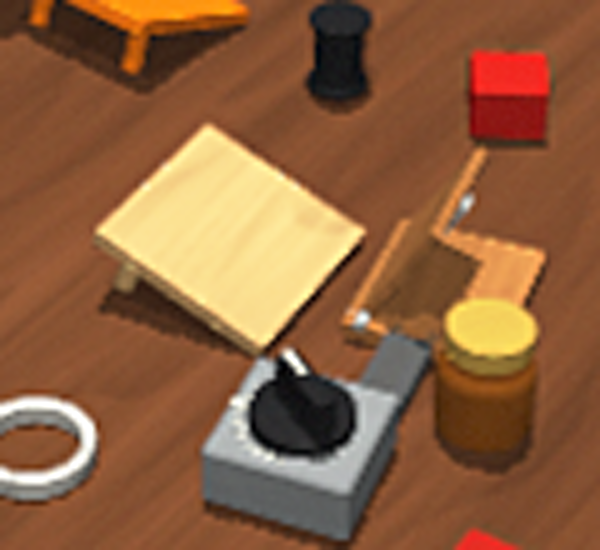

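Top crop: base front corners are at about (85,326) and (263,296). The housing top corners are (373,155), (515,132), (543,266) and (398,292), and the board's upper-face corners are (117,347), (343,338), (358,525) and (125,543). The pointer line runs from (470,192) to (443,232) and points to the lower left, so it is clockwise of the tick at (472,272).

```bash
cat > h.py <<'E'
import numpy as np
from scipy.optimize import least_squares
from scipy.spatial.transform import Rotation as Ro
from plant import bot,cams,job
def proj(n,P):
    c=cams.camera_params(n);E=np.array(c["extrinsics"]);q=np.atleast_2d(P)@E[:3,:3].T+E[:3,3]
    return np.c_[c["fx"]*q[:,0]/q[:,2]+c["cx"],c["fy"]*q[:,1]/q[:,2]+c["cy"]]
def ray(n,px,z):
    c=cams.camera_params(n);E=np.array(c["extrinsics"]);R=E[:3,:3]
    d=R.T@[(px[0]-c["cx"])/c["fx"],(px[1]-c["cy"])/c["fy"],1];C=-R.T@E[:3,3]
    return C+d*(z-C[2])/d[2]
def crop(p,off,s): return np.array(off)+(np.array(p)+.5)/s-.5
def quat(zt,yt):
    "tool quaternion wxyz from its z and y axes"
    z=np.array(zt)/np.linalg.norm(zt);y=np.array(yt)-np.dot(yt,z)*z;y/=np.linalg.norm(y)
    return np.roll(Ro.from_matrix(np.c_[np.cross(y,z),y,z]).as_quat(),1)
def fit(L,px,f,x0):
    L=np.array(L)/1000;px=np.array(px)
    r=least_squares(lambda v:(proj("top",f(v,L))-px).ravel(),x0,loss="soft_l1");return r.x,r.fun.reshape(-1,2)
def frest(v,L): return Ro.from_euler("z",v[2]).apply(L)+[v[0],v[1],0]
def fboard(v,L): return (Ro.from_euler("z",v[2])*Ro.from_euler("y",-70,degrees=True)).apply(L)+[v[0],v[1],.0056]
E
python3 - <<'E'
from h import *
c=lambda l:crop(l,(290,100),5.5)
L=[(65,-140,40),(65,-230,40),(-25,-230,40),(-25,-140,40),(0,60,0),(0,-60,0),(100,60,14),(100,-60,14)]
px=c([(373,155),(515,132),(543,266),(398,292),(85,326),(263,296),(52,178),(238,142)])
r,e=fit(L,px,frest,[.6,0,.1]);print("rest",r.round(4));print(e.round(1).tolist())
b,e=fit([(6,70,0),(6,-70,0),(6,-70,130),(6,70,130)],c([(117,347),(343,338),(358,525),(125,543)]),fboard,[.5,0,0]);print("board",b.round(4));print(e.round(1).tolist())
k=frest(r,np.array([[.02,-.185,.065]]))[0];print("knob",k)
p1=ray("top",c((443,232)),.076);p0=ray("top",c((470,192)),.076);d=p1-p0
print("pointer ends",p0,p1,"angle cw from -x rest", -(np.arctan2(-d[1],-d[0])-r[2]))
print("tick proj",proj("top",frest(r,np.array([[.02-.040,-.185,.04]]))), c((472,272)))
for n,z in (("jar",.075),):print(n,ray("top",c((300,88)),z))
print("bangle",ray("top",c((580,438)),.014))
# reach checks
B=Ro.from_euler("z",b[2])
for lab,org,yaw in(("grasp",b[:2],b[2]),("place",frest(r,np.array([[-.012,0,0]]))[0][:2],r[2])):
  for th in((28,35) if lab=="grasp" else (75,90,95,100,105,110)):
    t=np.radians(th);R=Ro.from_euler("z",yaw)
    bz=R.apply([-np.cos(t),0,np.sin(t)]);n=R.apply([np.sin(t),0,np.cos(t)])
    for s in(1,-1):
      for h in (0.006,.1):
        p=np.r_[org,h]+bz*(.130-.022)
        q=bot.ik(p,quat(-bz,s*n));print(lab,th,s,h,p.round(3),None if q is None else np.round(q,2))
E
```

```text
rest [0.6091 0.0381 0.2134]
[[0.0, 0.1], [0.0, -0.5], [0.4, 0.3], [0.7, 0.5], [-1.0, 0.8], [0.4, -0.1], [-0.4, -0.8], [-0.4, -0.5]]
board [0.5836 0.001  0.0787]
[[0.3, 1.1], [-0.3, 0.5], [-0.0, -0.3], [0.1, -1.3]]
knob [ 0.66785153 -0.13850418  0.065     ]
pointer ends [ 0.66955913 -0.14116178  0.076     ] [ 0.64443415 -0.12519302  0.076     ] angle cw from -x rest 0.7795219618602154
tick proj [[375.40617496 149.32177638]] [375.40909091 149.04545455]
jar [ 0.73250461 -0.03755291  0.075     ]
bangle [ 0.53222777 -0.21816428  0.014     ]
grasp 28 1 0.006 [ 0.489 -0.006  0.057] None
grasp 28 1 0.1 [ 0.489 -0.006  0.151] None
grasp 28 -1 0.006 [ 0.489 -0.006  0.057] None
grasp 28 -1 0.1 [ 0.489 -0.006  0.151] None
grasp 35 1 0.006 [ 0.495 -0.006  0.068] None
grasp 35 1 0.1 [ 0.495 -0.006  0.162] None
grasp 35 -1 0.006 [ 0.495 -0.006  0.068] None
grasp 35 -1 0.1 [ 0.495 -0.006  0.162] None
place 75 1 0.006 [0.57 0.03 0.11] [-0.11  0.2  -0.46  0.66  0.08  1.26]
place 75 1 0.1 [0.57  0.03  0.204] [-0.11  0.14 -0.29  0.9   0.08  1.26]
place 75 -1 0.006 [0.57 0.03 0.11] [-0.11  0.2  -0.46  0.
[... 891 characters left out ...]
31  1.38 -0.04 -1.8 ]
place 100 -1 0.1 [0.616 0.039 0.206] [-0.02  0.66  0.53  1.61 -0.04 -1.8 ]
place 105 1 0.006 [0.625 0.041 0.11 ] [-0.    0.8   0.51  1.54 -0.06  1.36]
place 105 1 0.1 [0.625 0.041 0.204] [-0.    0.8   0.76  1.79 -0.06  1.36]
place 105 -1 0.006 [0.625 0.041 0.11 ] [-0.    0.8   0.51  1.54 -0.06 -1.78]
place 105 -1 0.1 [0.625 0.041 0.204] [-0.    0.8   0.76  1.79 -0.06 -1.78]
place 110 1 0.006 [0.634 0.043 0.107] [ 0.01  0.94  0.75  1.73 -0.07  1.38]
place 110 1 0.1 [0.634 0.043 0.201] [ 0.01  1.01  1.15  2.05 -0.07  1.38]
place 110 -1 0.006 [0.634 0.043 0.107] [ 0.01  0.94  0.75  1.73 -0.07 -1.77]
place 110 -1 0.1 [0.634 0.043 0.201] [ 0.01  1.01  1.15  2.05 -0.07 -1.77]
```

Run:
```python
from h import *
b=np.array([.5836,.001,.0787]);R=Ro.from_euler("z",b[2])
def dirs(th): t=np.radians(th);return R.apply([-np.cos(t),0,np.sin(t)]),R.apply([np.sin(t),0,np.cos(t)])
corner=np.r_[b[:2],.0056]+dirs(20)[0]*.130-dirs(20)[1]*.006
for th in range(40,80,3):
    bz,n=dirs(th); tz=-bz
    for dep in(.012,.02):
        Pl=corner-.008*n+tz*dep            # open lower pad tip (inner face), dep past the corner
        tcp=Pl+.013*tz+.0425*n
        q=bot.ik(tcp,quat(tz,n)); print(th,dep,tcp.round(3),"finger outer z",round((Pl-.0145*n)[2],3),None if q is None else np.round(q,2))
# side grasps in board plane
bz,n=dirs(22)
for a in range(-100,101,20):
    y=R.apply([0,1,0]);t=np.cos(np.radians(a))*-bz+np.sin(np.radians(a))*y
    p=np.r_[b[:2],.006]+bz*.08-y*np.sign(a)*.05
    print(a,[bot.ik(p,quat(t,s*n)) is not None for s in(1,-1)])
```

```text
40 0.012 [ 0.501 -0.006  0.055] finger outer z 0.019 None
40 0.02 [ 0.507 -0.005  0.05 ] finger outer z 0.014 None
43 0.012 [ 0.501 -0.005  0.053] finger outer z 0.02 None
43 0.02 [ 0.507 -0.005  0.047] finger outer z 0.014 None
46 0.012 [ 0.502 -0.005  0.05 ] finger outer z 0.02 None
46 0.02 [ 0.507 -0.005  0.045] finger outer z 0.014 None
49 0.012 [ 0.502 -0.005  0.048] finger outer z 0.021 None
49 0.02 [ 0.507 -0.005  0.042] finger outer z 0.015 None
52 0.012 [ 0.502 -0.005  0.046] finger outer z 0.021 None
52 0.02 [ 0.507 -0.005  0.04 ] finger outer z 0.015 None
55 0.012 [ 0.502 -0.005  0.044] finger outer z 0.022 None
55 0.02 [ 0.507 -0.005  0.037] finger outer z 0.015 None
58 0.012 [ 0.502 -0.005  0.042] finger outer z 0.022 None
58 0.02 [ 0.506 -0.005  0.035] finger outer z 0.016 None
61 0.012 [ 0.502 -0.005  0.039] finger outer z 0.023 None
61 0.02 [ 0.506 -0.005  0.032] finger outer z 0.016 None
64 0.012 [ 0.502 -0.005  0.037] finger outer z 0.024 [-0.23  0.06 -0.97  0.1   0.13  1.29]
64 0.02 [ 0.505 -0.005  0.03 ] finger outer z 0.017 [-0.22  0.09 -0.97  0.08  0.13  1.3 ]
6
[... 395 characters left out ...]
nger outer z 0.026 [-0.19  0.15 -0.79  0.34  0.08  1.31]
73 0.02 [ 0.502 -0.005  0.023] finger outer z 0.019 [-0.19  0.17 -0.8   0.32  0.08  1.31]
76 0.012 [ 0.499 -0.006  0.029] finger outer z 0.027 [-0.18  0.18 -0.74  0.42  0.06  1.32]
76 0.02 [ 0.501 -0.006  0.021] finger outer z 0.02 [-0.18  0.2  -0.74  0.39  0.06  1.32]
79 0.012 [ 0.498 -0.006  0.026] finger outer z 0.028 [-0.17  0.22 -0.68  0.49  0.05  1.33]
79 0.02 [ 0.5   -0.006  0.019] finger outer z 0.02 [-0.17  0.23 -0.68  0.47  0.05  1.33]
-100 [False, False]
-80 [True, True]
-60 [True, True]
-40 [False, False]
-20 [False, False]
0 [False, False]
20 [False, False]
40 [True, True]
60 [True, True]
80 [True, True]
100 [False, False]
```

Run:
```python
from h import *
import cv2
k=np.array([.6679,-.1385]);yaw=.2134
ty=lambda a:np.array([-np.sin(yaw-a),np.cos(yaw-a),0])   # tool y when the knob stands at a (cw)
Q=lambda a:quat([0,0,-1],ty(a))
bot.goto(np.r_[k,.18],Q(.78)); bot.move_straight(np.r_[k,.056],velocity=.08)
bot.grab(60);print("w",bot.get_gripper_width(),bot.get_ft_force())
for a in(.52,.26,0,-.0):
    bot.move_straight(np.r_[k,.056],Q(a),velocity=.1)if 0 else bot.goto(np.r_[k,.056],Q(a))
print(bot.get_ee_rot(),Q(0),bot.get_ft_force(),bot.get_wrist_torque())
bot.gripper_open();bot.move_straight(np.r_[k,.20],velocity=.15)
bot.goto([.45,-.02,.32],quat([0,0,-1],ty(0)))
print(bot.get_time_s(),bot.get_joint_positions())
a=cams.grab_frame("top")[100:205,290:410];b=cams.grab_frame("scene")[175:285,285:405]
cv2.imwrite("pics/k.png",np.hstack([cv2.resize(i,(400,370),interpolation=2) for i in(a,b)]))
```

```text
w -0.0011660499919571186 [-0.6504805   0.62869316 -0.47651135]
[-1.36745242e-07 -1.05709183e-01  9.94397088e-01  4.97157468e-06] [ 0.         -0.10649765  0.99431295  0.        ] [-0.76852578 -0.7105417   0.71449173] [-0.02059154 -0.02788609 -0.02804931]
9.7917 [-1.85798685e-01  1.17749225e-01  3.13567044e-02  1.48479755e+00
 -1.56616237e-04 -3.98890477e-01]
```

View pics/k.png

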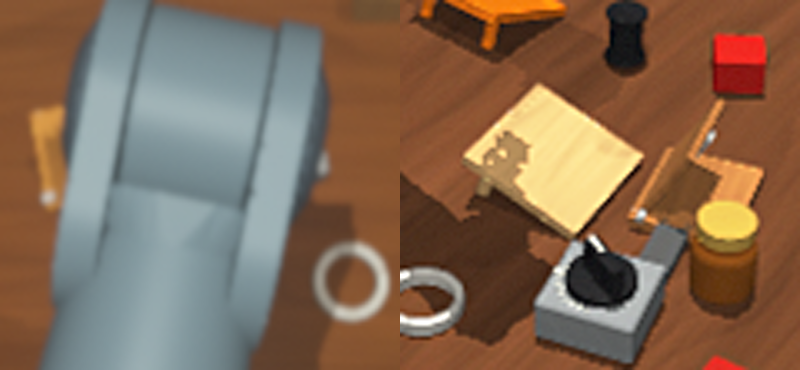

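The grip width of about 0 and the unchanged pointer show that the fingers closed on nothing. I'll go back and look while they are at the knob.

Run:
```python
from h import *
import cv2
k=np.array([.6679,-.1385]);yaw=.2134
ty=lambda a:np.array([-np.sin(yaw-a),np.cos(yaw-a),0])
Q=lambda a:quat([0,0,-1],ty(a))
bot.goto(np.r_[k,.18],Q(.78)); print(bot.get_position()); print(bot.move_straight(np.r_[k,.056],velocity=.08),bot.get_position(),bot.get_gripper_width(),bot.get_ft_force())
a=cams.grab_frame("top")[100:205,290:410];b=cams.grab_frame("scene")[175:285,285:405]
cv2.imwrite("pics/k2.png",np.hstack([cv2.resize(i,(400,370),interpolation=2) for i in(a,b)]))
print(bot.get_time_s(), proj("scene",np.r_[k,.056]),proj("scene",np.r_[k,.076]))
```

```text
[ 0.66790962 -0.13824492  0.18071535]
False [ 0.66839432 -0.13863864  0.05666039] 1.0031156165804378 [-0.3167298   0.03695875 -0.16760265]
12.7917 [[345.46460911 254.97028042]] [[345.65076938 249.62352627]]
```

View pics/k2.png

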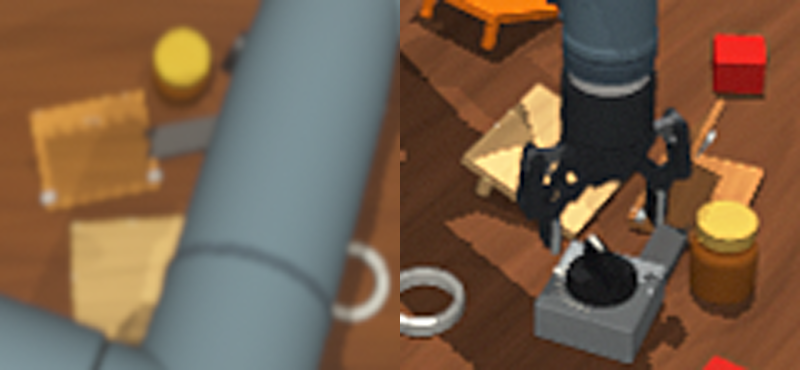

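The open finger tips are at about scene (331,249) and (360,242), roughly 20 mm higher than the TCP reading implies. The fingers therefore shut just above the bar, so I'll descend 20 mm more under guard.

Run:
```python
from h import *
k=np.array([.6679,-.1385]);yaw=.2134
ty=lambda a:np.array([-np.sin(yaw-a),np.cos(yaw-a),0])
Q=lambda a:quat([0,0,-1],ty(a))
print(bot.move_straight(np.r_[k,.038],velocity=.05,guard=5),bot.get_position())
bot.grab(60);print("w",bot.get_gripper_width(),bot.get_ft_force(),bot.get_position())
w=bot.get_gripper_width()
if .08<w<.3:
    for a in(.52,.26,0):
        bot.goto(np.r_[k,.038],Q(a)); print(a,bot.get_wrist_torque()[2].round(2),bot.get_ft_force().round(1))
    print(bot.get_ee_rot(),Q(0))
print(bot.get_time_s())
```

```text
False [ 0.66736151 -0.13833029  0.03732597]
w 0.1486413013070659 [-1.04163059  2.09765861  3.28991052] [ 0.66814801 -0.13816796  0.03837729]
0.52 0.08 [-0.4  2.7  2.9]
0.26 0.06 [0.7 4.1 4. ]
0 0.0 [0.2 5.6 5.5]
[ 4.80292186e-04 -1.04785507e-01  9.94494534e-01  6.24166434e-04] [ 0.         -0.10649765  0.99431295  0.        ]
15.0333
```

Run:
```python
from h import *
import cv2
k=np.array([.6679,-.1385])
bot.gripper_open();bot.move_straight(np.r_[k,.16],velocity=.2)
bot.goto([.40,.02,.12],quat([0,0,-1],[0,1,0]));bot.grab(20)
bot.move_straight([.40,.02,.03],velocity=.2)
print(bot.move_straight([.40,.02,-.025],velocity=.03,guard=3),bot.get_position(),bot.get_ft_force())
a=cams.grab_frame("top")[100:205,290:410];b=cams.grab_frame("scene")[175:285,285:405]
bot.move_straight([.40,.02,.12],velocity=.2);bot.gripper_open()
cv2.imwrite("pics/k3.png",np.hstack([cv2.resize(i,(400,370),interpolation=2) for i in(a,b)]))
print(bot.get_time_s())
```

```text
False [ 0.40012997  0.0200045  -0.02487895] [ 0.3868672  -0.38768578 -0.16057676]
22.8
```

View pics/k3.png

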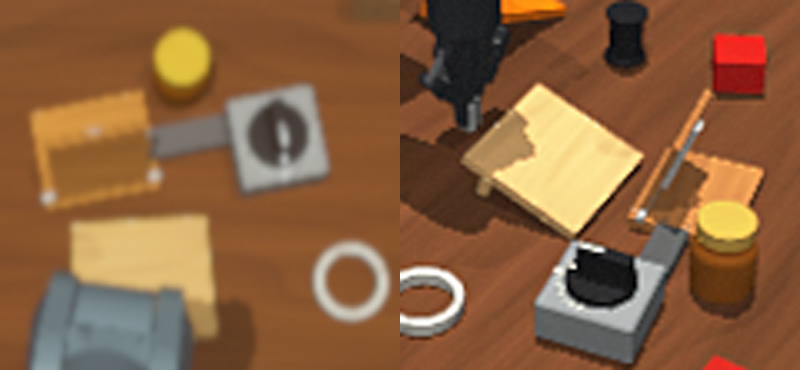

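The knob pointer now lines up with the zero tick. The shut tips did not touch the table at a TCP reading of −25 mm and are visible at about scene (305,213), so I'll work out the tool-length offset from that.

```bash
python3 - <<'E'
from h import *
for z in (-.025,-.01,0,.005,.01,.015,.02):print(z,proj("scene",[.40,.02,z]).round(1))
print(bot.get_position())
E
python3 - <<'E'
import sys;sys.path.insert(0,'.')
from h import *
import cv2
print(bot.move_straight([.40,.02,.0],velocity=.25))
print(bot.move_straight([.40,.02,-.06],velocity=.06,guard=4),bot.get_position(),bot.get_ft_force(),bot.get_gripper_width())
E
```

```text
-0.025 [[305.6 218.4]]
-0.01 [[305.5 215. ]]
0 [[305.4 212.7]]
0.005 [[305.4 211.5]]
0.01 [[305.3 210.3]]
0.015 [[305.3 209.1]]
0.02 [[305.2 208. ]]
[0.40006061 0.01999705 0.12004684]
False
True [ 0.39999004  0.02000257 -0.0386022 ] [-2.24202427 -0.05853493 11.24134777] 1.0031947700050936
```

```bash
cat >> h.py <<'E'
OFF=.0245
b=np.array([.5836,.001,.0787])
def dirs(th,yaw): t=np.radians(th);R=Ro.from_euler("z",yaw);return R.apply([-np.cos(t),0,np.sin(t)]),R.apply([np.sin(t),0,np.cos(t)])
def hook(phi,th,dep,gap,O=np.r_[b[:2],.0056],yaw=b[2]):
    "command pose with the open lower pad tip dep past the top edge's under corner of a board at phi"
    bz,n=dirs(phi,yaw);c=O+bz*.130-n*.006
    bz,n=dirs(th,yaw);return c-gap*n-bz*(dep+.013+OFF)+.0425*n,quat(-bz,n)
E
python3 - <<'E'
from h import *
import cv2
bot.move_straight([.40,.02,.15],velocity=.3)
for th in(64,67,70,73):print(th,bot.ik(*hook(20,th,.024,.01)) is not None)
th=70
bot.goto(*hook(20,th,-.10,.01)); bot.move_straight(hook(20,th,-.012,.01)[0],velocity=.15)
b_=cams.grab_frame("scene");cv2.imwrite("pics/h1.png",cv2.resize(b_[160:260,260:380],(720,600),interpolation=2))
p,q=hook(20,th,-.012,.01);bz,n=dirs(th,b[2])
tip=p+bz*(OFF+.013)
print("pred lower,upper pad tips crop px",[((proj("scene",tip+s*.0425*n)[0]-[260,160]+.5)*6-.5).round() for s in(-1,1)])
print("z-offset variant",[((proj("scene",p+[0,0,OFF]+bz*.013+s*.0425*n)[0]-[260,160]+.5)*6-.5).round() for s in(-1,1)])
print(bot.get_position()-p,bot.get_time_s())
E
```

```text
64 True
67 True
70 True
73 True
pred lower,upper pad tips crop px [array([306., 296.]), array([431., 295.])]
z-offset variant [array([319., 298.]), array([445., 298.])]
[ 5.50226837e-04 -8.59832884e-05  7.98565565e-04] 26.9333
```

View pics/h1.png

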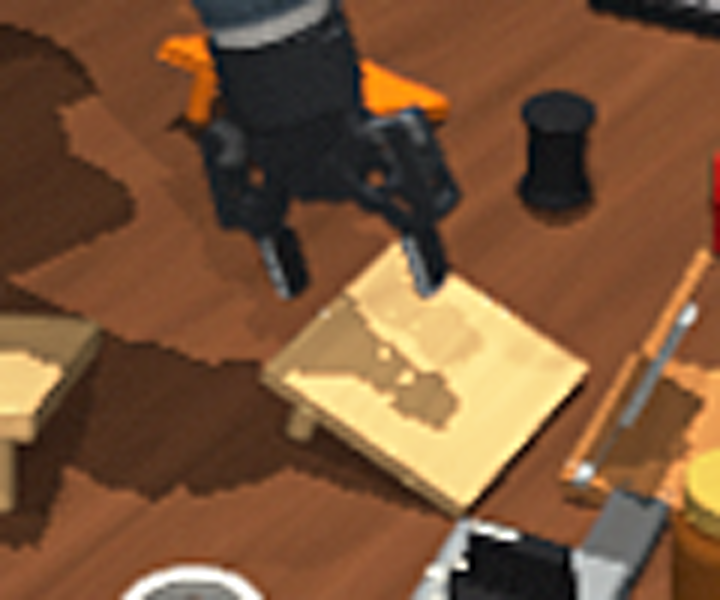

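The lower tip at about (300,295) and the upper at about (425,293) match the tool-axis offset, and the lower finger is just in front of the top edge. I'll design a lift path that keeps the edge hooked whether the board sticks or slides to the toe.

```bash
cat > plan.py <<'E'
from h import *
from scipy.optimize import brentq
# waypoints: (phi, th, dep, forward shift of assumed lower edge)
W=[(20,70,.024,0),(24,70,.028,.006),(30,71,.032,.012),(38,72,.036,.016),(46,74,.038,.018),(54,76,.038,.020),(62,78,.038,.020),(66,79,.038,.020)]
def wp(i):
    phi,th,dep,s=W[i];x=Ro.from_euler("z",b[2]).apply([s,0,0])
    return hook(phi,th,dep,0,np.r_[b[:2],.0056]+x)
E
python3 - <<'E'
from plan import *
R=Ro.from_euler("z",b[2])
for i,(phi,th,dep,s) in enumerate(W):
    p,q=wp(i);bz,n=dirs(th,b[2]);tip=p+bz*(OFF+.013)-.0425*n
    o=[]
    for slide in(0,.033):
        O=np.r_[b[:2],.0056]+R.apply([slide,0,0])
        f=lambda a:(lambda B:(O+B[0]*.13-B[1]*.006-tip)@n)(dirs(a,b[2]))
        try:
            a=brentq(f,5,85);B=dirs(a,b[2]);o.append((round(a,1),round(float((O+B[0]*.13-B[1]*.006-tip)@bz),3)))
        except ValueError:o.append((f(20),))
    print(phi,th,p.round(3),"tip out z",(tip-.0145*n)[2].round(3),bot.ik(p,q) is not None,"stuck/slid (angle,dep)",o)
E
```

```text
20 70 [ 0.521 -0.004  0.001] tip out z 0.017 True stuck/slid (angle,dep) [(20.0, 0.024), (np.float64(0.031009856485934992),)]
24 70 [ 0.531 -0.003  0.006] tip out z 0.022 True stuck/slid (angle,dep) [(27.6, 0.036), (np.float64(0.019611321764411885),)]
30 71 [ 0.543 -0.002  0.014] tip out z 0.03 True stuck/slid (angle,dep) [(36.6, 0.046), (16.2, 0.001)]
38 72 [ 0.557 -0.001  0.024] tip out z 0.042 True stuck/slid (angle,dep) [(46.0, 0.051), (28.5, 0.016)]
46 74 [ 0.569 -0.     0.034] tip out z 0.054 True stuck/slid (angle,dep) [(54.5, 0.052), (38.3, 0.024)]
54 76 [0.582 0.001 0.044] tip out z 0.067 True stuck/slid (angle,dep) [(63.1, 0.05), (47.7, 0.028)]
62 78 [0.595 0.002 0.053] tip out z 0.077 True stuck/slid (angle,dep) [(70.9, 0.047), (56.0, 0.03)]
66 79 [0.601 0.002 0.056] tip out z 0.082 True stuck/slid (angle,dep) [(74.8, 0.046), (60.1, 0.031)]
```

Run:
```python
from plan import *
import cv2
p,q=hook(20,70,.024,.01);bot.move_straight(p,q,velocity=.1)
f0=bot.get_ft_force()
for i in range(0,6):
    p,q=wp(i);bot.move_straight(p,q,velocity=.08);print(i,(bot.get_ft_force()-f0).round(2))
print(bot.get_time_s())
a=cams.grab_frame("top")[110:205,290:390];b_=cams.grab_frame("scene")[160:270,285:395]
cv2.imwrite("pics/h2.png",np.hstack([cv2.resize(i,(400,400),interpolation=2) for i in(a,b_)]))
```

```text
0 [ 0.8  -0.64 -0.29]
1 [ 0.14 -0.31 -1.53]
2 [-0.25 -0.56 -2.  ]
3 [ 0.41 -1.21 -1.58]
4 [-0.05 -0.91 -1.38]
5 [-0.09 -1.   -1.81]
29.4
```

View pics/h2.png

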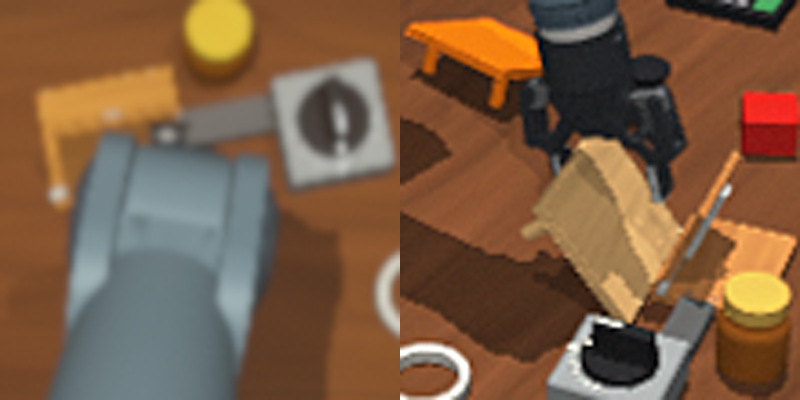

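The board has tipped up and rests on the lower finger. In the scene crop its corners are top-near (540,207), top-far (605,140), bottom-near (632,320) and bottom-far at about (684,235). I'll fit its pose from these.

Run:
```python
from plan import *
px=np.array([285,160])+np.array([(140,207),(205,140),(232,320),(284,235)])/3.636
L=np.array([(6,-70,130),(6,70,130),(6,-70,0),(6,70,0)])/1000
def f(v):
    t=np.radians(90-v[3])
    return ((Ro.from_euler("z",v[2])*Ro.from_euler("y",-t)).apply(L)+[v[0],v[1],.006*np.cos(np.radians(v[3]))])
r=least_squares(lambda v:(proj("scene",f(v))-px).ravel(),[.59,0,.08,55]);print(r.x.round(3),r.fun.reshape(-1,2).round(1).tolist())
d=r.x[:2]-[.6091,.0381];print("in rest",Ro.from_euler("z",-.2134).apply([*d,0]).round(3))
```

```text
[6.1800e-01 1.0000e-03 2.0000e-01 4.7558e+01] [[-0.7, 1.0], [-0.9, -4.0], [0.3, 2.0], [1.4, 0.0]]
in rest [ 0.001 -0.038  0.   ]
```

The board has slid to the toe and squared up with the rest: yaw 0.20, angle about 48°, 38 mm to the right. I'll raise it further about the toe, using the rest's yaw, then grip.

Run:
```python
from plan import *
import cv2
O=frest([.6091,.0381,.2134],np.array([[-.004,-.037,.0056]]))[0]
for phi,dep in((50,.028),(57,.025),(65,.022)):
    p,q=hook(phi,76,dep,0,O,.2134);bot.move_straight(p,q,velocity=.06);print(p.round(3),bot.get_ft_force().round(2))
bot.grab(30);print("w",bot.get_gripper_width(),bot.get_ft_force().round(2),bot.get_time_s())
cv2.imwrite("pics/s2.png",cams.grab_frame("scene"))
p=bot.get_position();bot.move_straight(p+[0,0,.03],velocity=.06);print("w",bot.get_gripper_width(),bot.get_ft_force().round(2),bot.get_time_s())
a=cams.grab_frame("top")[110:205,290:390];b_=cams.grab_frame("scene")[160:270,285:395]
cv2.imwrite("pics/h3.png",np.hstack([cv2.resize(i,(400,400),interpolation=2) for i in(a,b_)]))
```

```text
[ 0.583 -0.005  0.048] [-1.67 -0.87  0.14]
[ 0.594 -0.003  0.061] [-1.02 -0.48 -0.26]
[0.608 0.    0.073] [-0.7  -0.17  0.19]
w 0.16767666058957648 [-7.57 -2.06  6.  ] 31.3917
w 0.13684481071376495 [-4.21 -1.38  0.85] 32.0917
```

```bash
cat >> h.py <<'E'
REST=[.6091,.0381,.2134]
def place(th,ox,oy,oz,up=.095):
    "command pose, gripping, that puts the board's origin at (ox,oy,oz) of the rest"
    O=frest(REST,np.array([[ox,oy,oz]]))[0];bz,n=dirs(th,REST[2]);return O+bz*(up-OFF),quat(-bz,n)
E
python3 - <<'E'
from h import *
import cv2
print("now est O z",(bot.get_position()-dirs(76,REST[2])[0]*(.095-OFF))[2])
p,q=place(95,-.024,.001,.045);print(p,bot.get_position());bot.move_straight(p,q,velocity=.08)
f0=bot.get_ft_force();print("w",bot.get_gripper_width(),f0)
hit=bot.move_straight(place(95,-.024,.001,-.02)[0],velocity=.03,guard=4)
z=bot.get_position()[2]-place(95,-.024,.001,0)[0][2];print(hit,"contact at est Oz",z,bot.get_ft_force()-f0,bot.get_gripper_width(),bot.get_time_s())
cv2.imwrite("pics/s4.png",cams.grab_frame("scene"));cv2.imwrite("pics/t4.png",cams.grab_frame("top"))
E
```

```text
now est O z 0.035287722598366364
[0.59143772 0.0352958  0.11523173] [ 6.06960877e-01 -4.83713155e-04  1.03693571e-01]
w 0.1347085557940576 [-0.06470417 -0.68757169 -3.18026001]
True contact at est Oz 0.0031876411400814236 [0.20877754 0.51286612 6.82327598] 0.13910726223968561 34.1917
```

Run:
```python
from h import *
import cv2
X=Ro.from_euler("z",REST[2]).apply([1,0,0])
f0=bot.get_ft_force();bot.gripper_open();print("after open",(bot.get_ft_force()-f0).round(2))
p=bot.get_position();bot.move_straight(p+[0,0,.014],velocity=.06)
print(bot.move_straight(p+[0,0,.014]+X*.055,velocity=.06,guard=6))
print((bot.get_ft_force()-f0).round(2),bot.get_position()-p)
bot.move_straight(bot.get_position()-X*.006,velocity=.06)
bot.move_straight(bot.get_position()+[0,0,.12],velocity=.12)
bot.goto([.40,-.05,.35],quat([0,0,-1],[0,1,0]))
print(bot.get_time_s(),bot.get_position())
a=cams.grab_frame("top");b_=cams.grab_frame("scene");cv2.imwrite("pics/t5.png",a);cv2.imwrite("pics/s5.png",b_)
cv2.imwrite("pics/h5.png",np.hstack([cv2.resize(i,(400,400),interpolation=2) for i in(a[110:205,290:390],b_[160:270,285:395])]))
```

```text
after open [-0.73  1.15 -4.98]
False
[-0.69  0.04 -5.24] [0.0534361  0.01161412 0.01395522]
39.3 [ 0.40020755 -0.04995679  0.34955781]
```

View pics/h5.png

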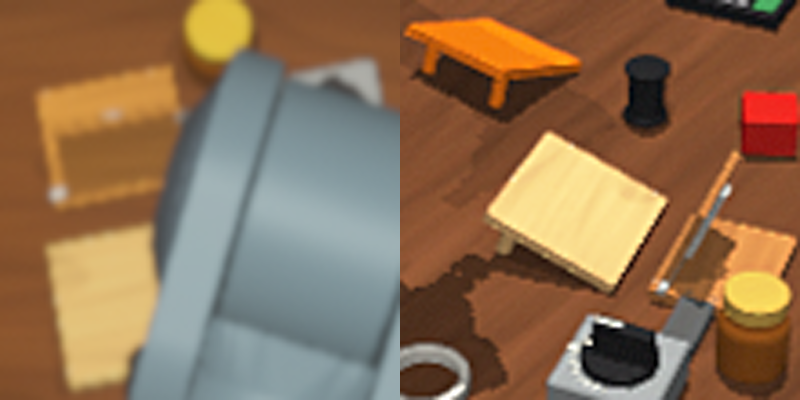

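The board fell forward on its face when released, because 5° of lean was too little. It is now nearly centred in front of the rest. Corners in the scene crop are (550,132), (487,213), (612,290) and (667,200), and in the top crop the left edge runs (48,247)–(70,390). I'll refit its pose and also check the grip angle in the saved frame.

```bash
cat > sil.py <<'E'
from h import *
import cv2
from scipy.optimize import differential_evolution
BOX=np.array([(x,y,z) for x in(-6,6) for y in(-70,70) for z in(0,130)])/1000
def pose(v,L):   # v: x,y,yaw, lean (rad, + = back)
    return (Ro.from_euler("z",v[2])*Ro.from_euler("y",v[3])).apply(L)+[v[0],v[1],.006*abs(np.sin(v[3]))]
def sil(n,v,up=3):
    m=np.zeros((400*up,640*up),np.uint8);h=cv2.convexHull(((proj(n,pose(v,BOX))+.5)*up).astype(np.float32)).astype(np.int32)
    cv2.fillConvexPoly(m,h,1);return cv2.resize(m.astype(np.float32),(640,400),interpolation=cv2.INTER_AREA)
def pale(img):
    h=cv2.cvtColor(img,cv2.COLOR_BGR2HSV).astype(int);return h
E
python3 - <<'E'
from sil import *
s=np.array([285,160])+np.array([(150,132),(87,213),(212,290),(267,200)])/3.636
t=np.array([290,110])+np.array([(48/4,247/4.21),(70/4,390/4.21)])
def f(v):
    A=proj("scene",pose([*v,np.radians(-70)],np.array([(6,70,130),(6,-70,130),(6,-70,0),(6,70,0)])/1000))-s
    B=proj("top",pose([*v,np.radians(-70)],np.array([(6,70,0),(6,70,130)])/1000))-t
    return np.r_[A.ravel(),B.ravel()]
r=least_squares(f,[.57,.04,.2],loss="soft_l1");print(r.x.round(4),r.fun.round(1).tolist())
print("in rest",Ro.from_euler("z",-.2134).apply([r.x[0]-.6091,r.x[1]-.0381,0]).round(4))
h=cv2.cvtColor(cv2.imread("pics/s5.png"),cv2.COLOR_BGR2HSV)
for n,(u,v) in dict(board=(333,218),board2=(325,205),table=(330,260),base=(384,225),back=(372,215)).items():print(n,h[v,u])
h=cv2.cvtColor(cv2.imread("pics/s4.png"),cv2.COLOR_BGR2HSV)
m=((h[...,0]>14)&(h[...,0]<28)&(h[...,1]<150)&(h[...,2]>70))[160:270,285:410]
for row in m[::3]:print("".join(".#"[int(x)] for x in row[::2]))
E
```

```text
[0.5773 0.0336 0.2142] [-0.9, -0.2, -0.8, -0.2, 0.3, -1.0, -0.1, -0.3, -0.1, -0.7, 0.2, -1.8]
in rest [-0.032   0.0024  0.    ]
board [ 22 107 252]
board2 [ 21 116 247]
table [ 95   8 192]
base [ 14 165 229]
back [ 93  23 113]
....................................##......#..................
.........................................#.....................
...............................................................
...............................................................
...............................................................
...............................................................
...............................................................
...............................................................
...............................................................
...............................................................
.......................................................#.......
....................................##.........................
....................................##.........................
...................................##....
[... 794 characters left out ...]
...........................##...............................
..............................##...............................
...............................................................
...........................###.................................
...............................................................
..........................#....................................
#.#..#.#.......................................................
#.##.#.#..............#........................................
........#......................................................
...............................................................
......#.#......................................................
```

Run:
```python
from sil import *
O=frest(REST,np.array([[-.024,.001,0]]))[0]
h=cv2.cvtColor(cv2.imread("pics/s4.png"),cv2.COLOR_BGR2HSV)
m=((h[...,0]>14)&(h[...,0]<28)&(h[...,1]<150)&(h[...,2]>70)).astype(float);m[:,:325]=0;m[:190]=0;m[246:]=0;m[:,375:]=0
for lean in range(-12,21,4):
    best=max(((2*(m*S).sum()-.0*S.sum())-(m.sum())-.35*S.sum(),dx,dy) for dx in(-.008,-.004,0,.004,.008) for dy in(-.008,0,.008) for S in[sil("scene",[O[0]+dx,O[1]+dy,REST[2],np.radians(lean)])])
    print(lean,np.round(best,3))
for lean in(-5,0,5,10):print(lean,proj("scene",pose([O[0],O[1],REST[2],np.radians(lean)],BOX)).round(0).tolist())
print(m.sum())
for r in range(190,246,2):
    c=np.where(m[r])[0]; print(r,(c.min(),c.max(),len(c)) if len(c) else None,end="; ")
```

```text
-12 [1.43333e+02 8.00000e-03 0.00000e+00]
-8 [1.59722e+02 4.00000e-03 0.00000e+00]
-4 [168.45   0.     0.  ]
0 [182.2   0.    0. ]
4 [ 1.75106e+02  0.00000e+00 -8.00000e-03]
8 [ 8.6472e+01 -4.0000e-03  0.0000e+00]
12 [-4.3906e+01 -4.0000e-03 -8.0000e-03]
16 [-1.52817e+02 -4.00000e-03 -8.00000e-03]
20 [-2.44006e+02 -8.00000e-03  0.00000e+00]
-5 [[343.0, 242.0], [341.0, 207.0], [358.0, 218.0], [357.0, 185.0], [347.0, 242.0], [345.0, 208.0], [361.0, 218.0], [360.0, 185.0]]
0 [[343.0, 242.0], [344.0, 208.0], [358.0, 218.0], [360.0, 185.0], [347.0, 243.0], [348.0, 209.0], [361.0, 218.0], [363.0, 186.0]]
5 [[343.0, 241.0], [348.0, 209.0], [358.0, 217.0], [363.0, 186.0], [347.0, 243.0], [352.0, 210.0], [361.0, 218.0], [367.0, 187.0]]
10 [[343.0, 241.0], [351.0, 210.0], [358.0, 217.0], [366.0, 187.0], [347.0, 243.0], [355.0, 211.0], [361.0, 218.0], [370.0, 188.0]]
533.0
190 None; 192 (np.int64(356), np.int64(359), 4); 194 (np.int64(357), np.int64(359), 3); 196 (np.int64(356), np.int64(359), 4); 198 (np.int64(354), np.int64(358), 5); 200 (np.int64(353), np.int64(358), 6); 202 (np.int64(352), np.int64(363), 7); 204 (np.int64(351), np.int64(363), 9); 206 (np.int64(339), np.int64(362), 11); 208 (np.int64(338), np.int64(362), 24); 210 (np.int64(339), np.int64(362), 24); 212 (np.int64(346), np.int64(361), 16); 214 (np.int64(348), np.int64(372), 15); 216 (np.int64(347), np.int64(371), 16); 218 (np.int64(347), np.int64(360), 14); 220 (np.int64(346), np.int64(360), 15); 222 (np.int64(346), np.int64(358), 13); 224 (np.int64(346), np.int64(368), 13); 226 (np.int64(346), np.int64(356), 11); 228 (np.int64(346), np.int64(355), 10); 230 (np.int64(346), np.int64(364), 9); 232 (np.int64(345), np.int64(362), 9); 234 (np.int64(344), np.int64(351), 8); 236 (np.int64(344), np.int64(355), 9); 238 (np.int64(344), np.int64(348), 5); 240 (np.int64(344), np.int64(357), 5); 242 None; 244 None;
```

The fit shows that the gripped board leaned only about 1° when the tool was set for 5°. I'll repeat the hook and grip, holding nearer the top edge, and place it with more lean.

Run:
```python
from plan import *
import cv2
yaw=.2142;O=np.array([.5773,.0336,.0056]);X=Ro.from_euler("z",yaw).apply([1,0,0])
bot.goto(*hook(20,70,-.10,.01,O,yaw))
p,q=hook(20,70,.024,.01,O,yaw);bot.move_straight(p,q,velocity=.15)
for phi,th,dep,s in W[:6]:
    p,q=hook(phi,th,dep,0,O+X*s,yaw);bot.move_straight(p,q,velocity=.09)
cv2.imwrite("pics/s6.png",cams.grab_frame("scene"))
O2=frest(REST,np.array([[-.004,.002,.0056]]))[0]
for phi,dep in((50,.027),(57,.020),(65,.012)):
    p,q=hook(phi,76,dep,0,O2,yaw);bot.move_straight(p,q,velocity=.06)
bot.grab(30);print("w",bot.get_gripper_width(),bot.get_ft_force().round(2))
p=bot.get_position();bot.move_straight(p+[0,0,.03],velocity=.08);print("w",bot.get_gripper_width(),bot.get_ft_force().round(2),bot.get_time_s())
cv2.imwrite("pics/s7.png",cams.grab_frame("scene"))
```

```text
w 0.15222728469123512 [-4.12 -1.1   4.48]
w 0.1343302693441745 [-2.01 -0.67 -1.77] 45.9833
```

Run:
```python
from sil import *
TH,OX=106,-.022
p,q=place(TH,OX,.0,.03,.106);bot.move_straight(p,q,velocity=.08)
f0=bot.get_ft_force();print("w",bot.get_gripper_width(),f0)
hit=bot.move_straight(place(TH,OX,.0,-.02,.106)[0],velocity=.03,guard=4)
print(hit,"contact est Oz",bot.get_position()[2]-place(TH,OX,.0,0,.106)[0][2],bot.get_ft_force()-f0,bot.get_gripper_width(),bot.get_time_s())
im=cams.grab_frame("scene");cv2.imwrite("pics/s8.png",im)
h=cv2.cvtColor(im,cv2.COLOR_BGR2HSV);O=frest(REST,np.array([[OX,0,0]]))[0]
m=((h[...,0]>14)&(h[...,0]<28)&(h[...,1]<150)&(h[...,2]>70)).astype(float);m[:,:325]=0;m[:185]=0;m[246:]=0;m[:,385:]=0
for lean in range(-4,25,4):
    print(lean,np.round(max((2*(m*S).sum()-m.sum()-.35*S.sum(),dx,dy) for dx in(-.012,-.006,0,.006,.012) for dy in(-.008,0,.008) for S in[sil("scene",[O[0]+dx,O[1]+dy,REST[2],np.radians(lean)])]),3))
for r in range(186,248,3):
    c=np.where(m[r])[0]; print(r,(int(c.min()),int(c.max()),len(c)) if len(c) else None,end="; ")
for lean in(8,12,16):print(lean,proj("scene",pose([O[0],O[1],REST[2],np.radians(lean)],BOX)).round(0).tolist())
```

```text
w 0.13287767115016622 [-0.59347349  0.00952224 -2.74137989]
True contact est Oz 0.002840578047411682 [0.84302709 0.00875127 6.60076656] 0.1291575506820001 47.95
-4 [-3.5094e+01  6.0000e-03  8.0000e-03]
0 [-1.9422e+01  0.0000e+00  8.0000e-03]
4 [-1.411  0.     0.008]
8 [ 3.2078e+01  6.0000e-03 -8.0000e-03]
12 [74.722  0.     0.   ]
16 [ 7.9233e+01  0.0000e+00 -8.0000e-03]
20 [-3.2889e+01 -6.0000e-03 -8.0000e-03]
24 [-1.3415e+02 -1.2000e-02 -8.0000e-03]
186 None; 189 (369, 370, 2); 192 (356, 371, 7); 195 (358, 370, 8); 198 (364, 368, 5); 201 (363, 366, 4); 204 (360, 365, 6); 207 (346, 366, 9); 210 (345, 364, 17); 213 (350, 374, 15); 216 (354, 371, 9); 219 (353, 360, 8); 222 (352, 369, 8); 225 (351, 367, 9); 228 (349, 355, 7); 231 (348, 353, 6); 234 (347, 351, 5); 237 (345, 355, 7); 240 (344, 357, 6); 243 None; 246 None; 8 [[344.0, 242.0], [351.0, 210.0], [359.0, 218.0], [366.0, 187.0], [347.0, 243.0], [354.0, 211.0], [362.0, 219.0], [369.0, 188.0]]
12 [[344.0, 241.0], [353.0, 211.0], [359.0, 217.0], [368.0, 187.0], [347.0, 243.0], [357.0, 212.0], [362.0, 219.0], [372.0, 189.0]]
16 [[344.0, 241.0], [356.0, 212.0], [359.0, 217.0], [371.0, 188.0], [347.0, 243.0], [360.0, 214.0], [362.0, 219.0], [374.0, 190.0]]
```

The lean is about 14° with the lower edge on the table, so I'll release and retract along the board.

Run:
```python
from sil import *
f0=bot.get_ft_force();p=bot.get_position();q=place(106,-.022,0,0)[1]
d=Ro.from_euler("z",REST[2]).apply([.37,0,.93])
for L in(.07,.06,.05,.04):
    if bot.ik(p+d*L,q) is not None:break
print("L",L)
bot.gripper_open();print((bot.get_ft_force()-f0).round(2))
bot.move_straight(p+d*L,velocity=.06);print((bot.get_ft_force()-f0).round(2),bot.get_time_s())
im=cams.grab_frame("scene");cv2.imwrite("pics/s9.png",im)
h=cv2.cvtColor(im,cv2.COLOR_BGR2HSV)
m=((h[...,0]>14)&(h[...,0]<28)&(h[...,1]<150)&(h[...,2]>70))
for row in m[175:255:3,325:390]:print("".join(".#"[int(x)] for x in row))
for lean in(20,25,30):print(lean,proj("scene",pose([*frest(REST,np.array([[-.022,0,0]]))[0][:2],REST[2],np.radians(lean)],BOX)).round(0).tolist())
```

```text
L 0.07
[-0.4  -1.09 -6.18]
[-0.5  -1.63 -4.98] 50.05
.................................................................
.................................................................
.................................................................
.................................................................
.................................................................
.................................................................
.......................................####..........##..........
.......................................########...#####..........
...........................................###########...........
..............................................#######............
............................................#######..............
..........................................#######................
...........................######.......#######..................
..............................################...................
..................................##########...#.................
...................................#######..#............
[... 430 characters left out ...]
........................................
.................................................................
.............##.###..............................................
.................................................................
...........##....................................................
20 [[344.0, 241.0], [359.0, 213.0], [359.0, 217.0], [373.0, 189.0], [347.0, 243.0], [362.0, 215.0], [362.0, 219.0], [377.0, 191.0]]
25 [[344.0, 241.0], [362.0, 215.0], [359.0, 217.0], [377.0, 191.0], [347.0, 243.0], [366.0, 217.0], [362.0, 219.0], [380.0, 193.0]]
30 [[344.0, 241.0], [366.0, 217.0], [359.0, 217.0], [380.0, 193.0], [347.0, 243.0], [369.0, 219.0], [362.0, 219.0], [383.0, 195.0]]
```

The silhouette matches a lean of about 25°, with both pegs to the front. I'll back the arm off and fit the final pose.

Run:
```python
from sil import *
bot.goto([.45,-.25,.36],quat([0,0,-1],[0,1,0]))
im={n:cams.grab_frame(n) for n in("scene","top")}
for n in im:cv2.imwrite(f"pics/{n}_end.png",im[n])
h=cv2.cvtColor(im["scene"],cv2.COLOR_BGR2HSV)
m=((h[...,0]>14)&(h[...,0]<28)&(h[...,1]<150)&(h[...,2]>70)).astype(float);m[:,:340]=0;m[:180]=0;m[246:]=0;m[:,388:]=0
def cost(v):
    xy=frest(REST,np.array([[v[0],v[1],0]]))[0];S=sil("scene",[xy[0],xy[1],REST[2]+v[2],v[3]]);return -(2*(m*S).sum()-m.sum()-.35*S.sum())
r=differential_evolution(cost,[(-.04,.005),(-.03,.03),(-.15,.15),(.1,.7)],maxiter=25,popsize=10,seed=0)
print("x,y,yaw rel rest, lean deg",r.x[:3].round(3),np.degrees(r.x[3]).round(1),r.fun,m.sum(),bot.get_time_s())
a=cv2.imread("pics/top0.png").astype(int);d=np.abs(a-im["top"].astype(int)).sum(2)
for nm,(u,v) in dict(jar=(345,118),spool=(263,196),ringbox=(257,160),bangle=(395,180),calc=(188,209),stone=(440,206)).items():print(nm,d[v-14:v+15,u-14:u+15].mean().round(1))
```

```text
x,y,yaw rel rest, lean deg [-0.014 -0.    -0.148] 20.1 -89.23887513577938 441.0 51.9417
jar 4.3
spool 2.1
ringbox 2.1
bangle 7.6
calc 1.2
stone 182.2
```

Run:
```python
from sil import *
M={}
for n,(u0,u1,v0,v1) in dict(scene=(340,388,180,246),top=(295,352,135,175)).items():
    h=cv2.cvtColor(cv2.imread(f"pics/{n}_end.png"),cv2.COLOR_BGR2HSV)
    m=((h[...,0]>14)&(h[...,0]<28)&(h[...,1]<150)&(h[...,2]>70)).astype(float);k=np.zeros_like(m);k[v0:v1,u0:u1]=1;M[n]=m*k
for row in M["top"][130:178,292:356]:print("".join(".#"[int(x)] for x in row))
def cost(v):
    xy=frest(REST,np.array([[v[0],v[1],0]]))[0];c=0
    for n,m in M.items():
        S=sil(n,[xy[0],xy[1],REST[2]+v[2],v[3]]);c-=2*(m*S).sum()-m.sum()-.5*S.sum()
    return c
r=differential_evolution(cost,[(-.04,.005),(-.03,.03),(-.25,.25),(.1,.7)],maxiter=20,popsize=10,seed=0)
print(r.x[:3].round(3),np.degrees(r.x[3]).round(1),r.fun)
xy=frest(REST,np.array([[-.02,0,0]]))[0];print(proj("top",pose([*xy[:2],REST[2],np.radians(25)],BOX)).round(1).tolist())
```

```text
................................................................
................................................................
................................................................
................................................................
................................................................
.......................##########################.........##....
.................################################...########....
...........######################################...####.###....
.......##########################################...#.###..#....
.....#############################################...#######....
....##############################################.#..###.......
....##############################################...##.##......
....##############################################..............
.....#############################################..............
.....#############################################..............
.....#############################################..............
.....############################################...........
[... 1495 characters left out ...]
....
................................................................
................................................................
................................................................
................................................................
................................................................
................................................................
................................................................
................................................................
[-0.023  0.002  0.005] 28.8 -533.1667094230652
[[342.1, 159.5], [340.0, 134.5], [302.4, 167.0], [296.9, 142.6], [341.4, 156.8], [339.3, 131.7], [302.0, 164.3], [296.4, 139.8]]
```

```bash
python3 -c "
from plant import bot,job
print(job.hand_in(),bot.get_time_s())"
```

```text
the job is handed in; nothing more can be done
the job is handed in; nothing more can be done
```

I handed the job in at about 52 s, before any verdict was shown: knob on the zero mark; board on its rest, pegs to the front (lower edge about 23 mm before the toe, 2 mm off middle, square, leaning 25–29°), after one fall onto its face at the first release; jar, spool, ring box, bangle and calculator unmoved in the final top view, stone hidden behind the arm and not checked.

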